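Lay the boiled-egg breakfast tray

ROBOT

A 6-joint arm with a two-finger parallel gripper is mounted at the origin on the work surface. World frame = base frame: x ahead of the robot, y to its left, z up, the work surface at z = 0. Lengths are in m, angles in rad, forces in N, time in s.
With the tool pointing down it reaches from about 0.3 to 0.75 m from the base axis. Payload 8.5 kg.
Tool frame: the origin (TCP) lies at the very end of the fingers, on their centre line; the grasp point (between the pads) lies arm.grasp_offset behind it (arm.grasp_offset is the distance from the TCP to the grasp point, in m); z points along the fingers, y is the line along which they close (so a half turn about z gives the same grasp; the last joint's range is limited). The gripper opens to 88 mm and grips with 3 to 60 N. Pads are 18 mm wide; open, the fingers measure 123 mm over their backs; the gripper's body (75 mm by 187 mm) begins 45 mm behind the grasp point.
Start: joints at [0.958, 0.381, 1.297, -0, 1.464, -0.215], TCP at [0.213, 0.507, 0.239] pointing down, gripper open.
Joint ranges: [-3.11, 3.11], [-0.89, 2.33], [0.22, 2.48], [-1.42, 4.56], [0.17, 2.85], [-2.88, 2.88]. Speed limits (rad/s): [2.39, 2.39, 3.14, 3.14, 3.14, 3.14].

INTERFACE

Orientations are given as a rotation vector (axis times angle).
In Python, from cell import arm, eyes, job gives the robot as it stands.
- The arm moves only by the shell command python3 -m creep 'ROWS' [FORCE]. ROWS is JSON, a list that holds one entry, the list of rows, each a list of 7 numbers: the turn, a rotation vector about the tool's x, y, z in degrees, then the shift along the tool's x, y, z in units of 50 mm (1.0 is 50 mm), then the finger opening in mm, from 0 to 88.1. In form: [[[ax, ay, az, dx, dy, dz, grip], ...]]. A call has 1 to 10 rows; each row is the pose to reach, as a shift and turn from the pose commanded when the call began, along the tool's axes at that moment; what a row does not reach only later rows make up. A row lasts 1/8 s, in which the tool goes at most 62.5 mm and 10.7 degrees, less where a joint would pass 70% of its speed; a pose out of reach is approached as far as the arm can. A call with a gripper value outside its range is refused whole. The fingers move at their own pace and stop on an object; FORCE is the grip in N (left out, the last holds). Time passes only in rows, so rows that repeat a pose let the fingers close. It gives the time, the measured TCP pose, the force, the opening and the grip force at its end, in the units of the state.
- arm.state(): the state, without advancing time (a new reading comes with each control period).
- eyes.read_camera(name): name is "scene" or "top" or "wrist"; returns (picture, depth): 384x512x3 uint8, red, green, blue; 384x512 float32, m along the optical axis (not along the pixel's ray), 0 where there is no reading.
- eyes.camera_params(name): a dict with "fx", "fy", "cx", "cy" (pixels), "T" (4x4, takes a point from camera to world coordinates); the wrist camera has in their place "mount" (4x4, takes a point from camera to tool coordinates, whose origin is the TCP and whose axes are the flange's). Camera axes: x right, y up, looking along -z (the intrinsics and any distortion apply to the point x, -y, -z); pixel columns grow to the right and rows downward; lengths in m; the calibration is good to about 2 mm. The wrist camera is an equidistant fisheye: a pixel r from the principal point sees the ray r / f radians off the axis. A picture is of the moment at which its call begins: read the wrist's pose just before it. camera_params takes no time and is no camera call.
- job.sign_off(): hands the job in; it is judged then, once.
The state is a dict: "time": time; "joint_positions": joint angles; "dq": joint speeds; "joint_torque": joint torques, N m; "ee_pos": TCP position; "tcp_rot": TCP orientation; "ft_force": force on the tool from outside, world axes, zero at the start; "ft_torque": the same for the moment, N m; "opening": finger opening in m; "grip_force": force on a finger pad.
Only numpy, scipy, OpenCV 4.12 (cv2) and the standard library are available. Lean on these libraries where they do the work, as an engineer would, in place of code of your own. Each camera call takes 0.05 s, during which the arm holds its last target. There are 200 camera calls.

TASK

Lay the breakfast tray for someone sitting on the robot's side of it: stand the yellow egg cup in the middle of the plate, then put the brown egg in it, pointed end still down, and lay the teaspoon on the tray just to the right of the plate, beside its middle, straight up the tray with its bowl at the far end. Stand the blue salt shaker on the tray straight behind the plate, and the pink tumbler on the tray to the right of the salt, directly behind the teaspoon and in line with it. Leave the black pepper shaker and the jam jar where they are.

Things in the scene. Friction and masses are not known exactly. Their poses are not given: they have to be found in the camera images.
- tray: Wooden serving tray, fixed to the counter, 300 mm (x) by 400 mm (y), floor 6 mm thick, rim 6 mm thick and 24 mm high, a steel handle at each short end. Origin: centre of its underside, on the counter. x points away from the seated person (who sits on the robot's side), y to that person's left; the yaw is within 0.25 rad of the world's.
- plate: White side plate, diameter 160 mm, rim 16 mm high, fixed on the tray floor and turned as the tray is. Flat inner floor about 100 mm across, 5 mm above the origin. Origin: centre of its underside, on the tray floor. x away from the person, y to the person's left.
- egg_cup: Yellow egg cup, loose, standing, 60 mm high: foot 38 mm across, thin stem, cup from 30 to 60 mm height, 44 mm across its rim (grip it there), mouth 38 mm wide. About 90 g. Origin: centre of its underside, z up.
- egg: Brown egg in its shell, 57 mm long, 44 mm across at its widest (34 mm above the origin), about 60 g; it stands pointed end down in one of the egg rack's two holes, about 19 mm deep. Origin: the pointed lower tip, z along the egg to the blunt end (up). Standing in the egg cup, its origin is about 43 mm above the cup's origin.
- egg_rack: Green plastic egg rack, fixed, 56 mm (x) by 106 mm (y) by 28 mm high, with two 39 mm holes at y = -25 and +25 mm; the egg is in the one at y = -25, the other is empty. Origin: centre of its underside.
- spoon: Steel teaspoon, loose, lying flat on its back, 140 mm long; handle 10 to 14 mm wide and 6 mm thick, arched so that at the origin it spans heights 3 to 9 mm, bowl 33 mm wide and 10 mm high. About 45 g. Origin: middle of its length on its underside, near the balance point, where the handle is 10 mm wide; x points to the bowl end, whose tip is at x = +70 mm.
- tumbler: Pink plastic tumbler, loose, standing, 88 mm high, 52 mm across at the foot and 64 mm at the rim, empty, open at the top. About 90 g. Origin: centre of its underside.
- salt: Blue salt shaker, cap blue too with a small steel disc on top, loose, standing, 38 mm across and 75 mm high, about 120 g. Origin: centre of its underside.
- pepper: Black pepper shaker, cap black too, same shape as the salt, loose; to be left alone. Origin: centre of its underside.
- jam: Dark red jam jar with a paper label and yellow lid, loose, 60 mm across and 85 mm high, about 300 g; to be left alone. Origin: centre of its underside.
Mind the look-alikes: they are no part of the job. Leave any purple or turquoise look-alike of the egg alone.

How it is judged:
By the outcome, as a careful person would: the job done as asked, in the order asked, and still so for the second after the job is handed in, with the robot touching nothing.
It also fails if it takes over 131 s, if anything falls off the work surface, if the arm or the gripper's body presses on something with over 40 N, if the wrist force passes 120 N, or if a joint passes its speed limit or range.

## Working session

There is one attempt and no reset: what is moved stays moved. The work goes in short steps, Python scripts to look and compute and a shell command to move; the robot and the scene stay as the last step left them, time stands still between calls to the robot, and variables do not carry over. Pictures are saved under pics/ and viewed, at most 14 in all, crops included, and the job is handed in when it is done.

```bash
ls; mkdir -p pics; cat > h.py <<'E'
import numpy as np, cv2
from scipy.spatial.transform import Rotation as R
from cell import arm, eyes, job
def world(name,u,v,d):
    p=eyes.camera_params(name); T=np.array(p["T"])
    c=np.array([(u-p["cx"])/p["fx"]*d,-(v-p["cy"])/p["fy"]*d,-d,1]); return (T@c)[:3]
E
python3 - <<'E'
from h import *
print(arm.state()); print(arm.grasp_offset)
for n in ("scene","top","wrist"):
    p=eyes.camera_params(n); print(n,p)
for n in ("scene","top"):
    im,d=eyes.read_camera(n); np.savez(f"pics/{n}0.npz",im=im,d=d)
    cv2.imwrite(f"pics/{n}0.png",cv2.resize(im[:,:,::-1],(800,600),interpolation=cv2.INTER_CUBIC))
E
```

```text
pics
{'time': 0.0, 'joint_positions': array([ 9.57682855e-01,  3.81135405e-01,  1.29825179e+00,  7.84122865e-06,
        1.46361942e+00, -2.15273224e-01]), 'dq': array([-0.00061119,  0.00164673,  0.00111451,  0.00142678,  0.00146032,
        0.00033663]), 'joint_torque': array([ 8.61023636e-05, -4.37925839e+01, -2.24557972e+01,  7.13230530e-02,
        3.52725398e-02, -1.00558862e-04]), 'ee_pos': array([0.2129013 , 0.50680757, 0.23817334]), 'tcp_rot': array([-6.20700150e-01, -3.07907643e+00,  2.02793156e-03]), 'ft_force': array([0.34725514, 1.04339072, 0.45335283]), 'ft_torque': array([ 0.0256353 , -0.01789829,  0.01873407]), 'grip_force': 0.0, 'opening': 0.08816656213875304}
0.0187
scene {'fx': 496.83391906068107, 'fy': 496.83391906068107, 'cx': 257.66632329691276, 'cy': 191.2407421797502, 'T': array([[-0.59027467, -0.43234154,  0.68165725,  1.34706367],
       [ 0.80714805, -0.30632759,  0.50465378,  0.69493756],
       [-0.00937237,  0.84808266,  0.52978105,  0.66817778],
       [ 0.        ,  0.        ,  0.        ,  1.        ]])}
top {'fx': 390.20088370016225, 'fy': 390.20088370016225, 'cx': 260.26542834136035, 'cy': 192.66460601106334, 'T': array([[-0.00494535,  0.98424717, -0.17672876,  0.39935806],
       [-0.99997087, -0.005895  , -0.00484883,  0.094725  ],
       [-0.00581427,  0.17669963,  0.98424765,  0.87077291],
       [ 0.        ,  0.        ,  0.        ,  1.        ]])}
wrist {'fx': 297.3186396354542, 'fy': 297.3186396354542, 'cx': 258.7615090917374, 'cy': 188.00091140306174, 'mount': array([[-1.72547888e-04,  9.62966338e-01,  2.69621590e-01,
         6.99922946e-02],
       [ 9.99999937e-01,  2.49603403e-04, -2.51507298e-04,
        -8.53296425e-04],
       [-3.09491529e-04,  2.69621529e-01, -9.62966321e-01,
        -1.47049786e-01],
       [ 0.00000000e+00,  0.00000000e+00,  0.00000000e+00,
         1.00000000e+00]])}
```

View pics/top0.png

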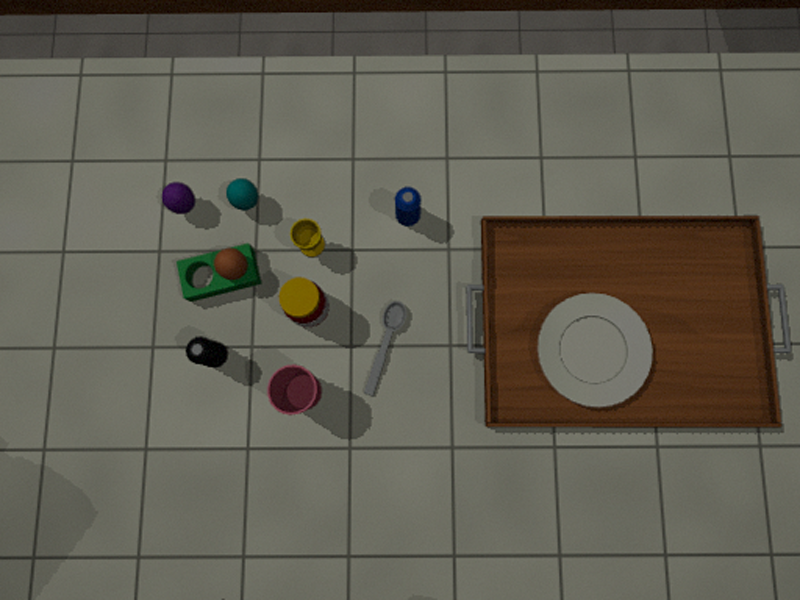

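View pics/scene0.png

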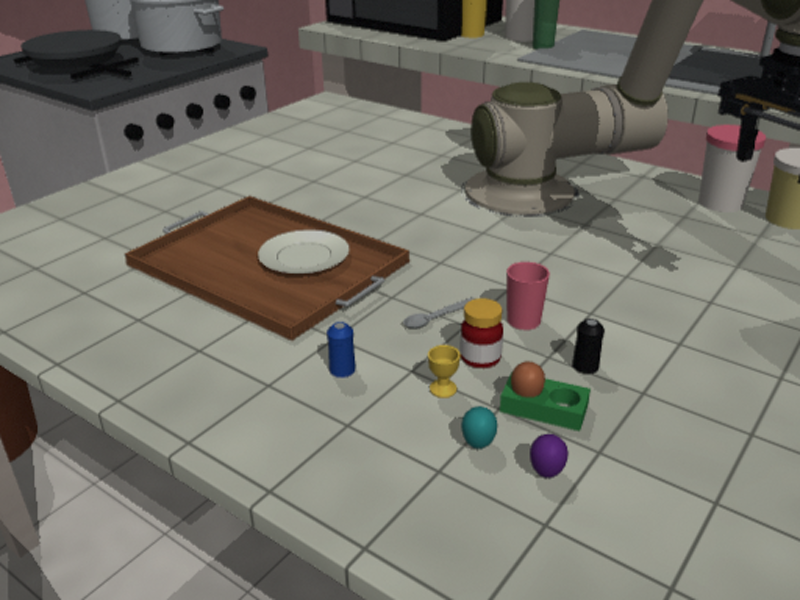

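Top picture (800x600): salt at (407,205), egg cup (307,237), brown egg (232,263) in the rack, tumbler (294,389), spoon (383,345), plate (595,350) on the tray. Look-alikes: for the egg, purple (179,198) and turquoise (242,193) eggs; for the salt, the black pepper (207,352); for the yellow cup, the jam's yellow lid (302,300).

```bash
cat >> h.py <<'E'
def cloud(name,d):
    p=eyes.camera_params(name); T=np.array(p["T"]); v,u=np.mgrid[:d.shape[0],:d.shape[1]]
    c=np.stack([(u-p["cx"])/p["fx"]*d,-(v-p["cy"])/p["fy"]*d,-d],-1); return c@T[:3,:3].T+T[:3,3]
def circ(P):
    A=np.c_[2*P[:,:2],np.ones(len(P))]; s=np.linalg.lstsq(A,(P[:,:2]**2).sum(1),rcond=None)[0]
    return s[:2],np.sqrt(s[2]+s[0]**2+s[1]**2)
E
python3 - <<'E'
from h import *
C={}
for n in("scene","top"):
    z=np.load(f"pics/{n}0.npz"); C[n]=(cv2.cvtColor(z["im"],cv2.COLOR_RGB2HSV),cloud(n,z["d"]),z["d"])
# boxes in 800px coords
B={"salt":((390,180,428,230),(322,318,360,380)),"cup":((286,215,330,260),(424,342,464,398)),"egg":((212,245,250,281),(508,358,547,398)),
"tumb":((265,362,323,416),(503,260,552,330)),"jam":((276,275,330,326),(458,298,506,368)),"pepper":((184,333,232,370),(572,316,606,376)),
"rack":((172,240,264,303),(496,370,592,430)),"spoon":((360,296,412,400),(400,295,478,332)),"plate":((530,285,660,412),(250,225,356,280)),"purple":((160,178,200,216),(528,430,572,480)),"turq":((222,174,262,212),(458,402,500,450))}
for k,b in B.items():
    for n,bb in zip(("top","scene"),b):
        x0,y0,x1,y1=[int(q*.64) for q in bb]; H,P,d=[a[y0:y1,x0:x1] for a in C[n]]
        z=P[...,2]; lo=.012 if k not in("spoon",) else .003
        m=(d>0)&(z>lo); Q=P[m]
        if len(Q)<5: print(k,n,len(Q));continue
        zt=np.percentile(Q[:,2],97); t=Q[Q[:,2]>zt-.006]
        c,r=circ(t)
        print(k,n,len(Q),"ztop %.3f"%zt,"top mean",t.mean(0).round(4),"circ",c.round(4),r.round(4),"bbox",np.percentile(Q,[2,98],axis=0).round(3).tolist())
for u,v in((335,330),(345,430),(450,470),(600,450),(700,250)):
    print("ground/tray z",C["top"][1][int(v*.64),int(u*.64)].round(4))
E
```

```text
salt top 333 ztop 0.077 top mean [0.6868 0.0966 0.0747] circ [0.6874 0.0964] 0.0102 bbox [[0.67, 0.081, 0.015], [0.701, 0.114, 0.078]]
salt scene 470 ztop 0.074 top mean [0.6926 0.1011 0.0724] circ [0.6913 0.0997] 0.0102 bbox [[0.679, 0.087, 0.013], [0.708, 0.117, 0.075]]
cup top 332 ztop 0.062 top mean [0.6421 0.2381 0.0598] circ [0.6416 0.2383] 0.02 bbox [[0.622, 0.219, 0.032], [0.661, 0.258, 0.062]]
cup scene 404 ztop 0.059 top mean [0.6446 0.2407 0.0568] circ [0.6442 0.2406] 0.0201 bbox [[0.573, 0.22, 0.014], [0.665, 0.261, 0.059]]
egg top 504 ztop 0.066 top mean [0.6027 0.3438 0.0631] circ [0.603  0.3442] 0.0107 bbox [[0.583, 0.323, 0.026], [0.633, 0.376, 0.066]]
egg scene 478 ztop 0.064 top mean [0.6095 0.3488 0.0611] circ [0.608  0.3482] 0.0105 bbox [[0.591, 0.323, 0.025], [0.628, 0.369, 0.064]]
tumb top 546 ztop 0.090 top mean [0.4281 0.2472 0.0881] circ [0.4274 0.2454] 0.03 bbox [[0.399, 0.215, 0.014], [0.457, 0.275, 0.09]]
tumb scene 923 ztop 0.087 top mean [0.4307 0.2481 0.0846] circ [0.4299 0.248 ] 0.0301 bbox [[0.4, 0.22, 0.015], [0.46, 0.277, 0.087]]
jam top 759 ztop 0.
[... 1412 characters left out ...]
0.4264 0.0545] circ [0.7034 0.4273] 0.0104 bbox [[0.683, 0.407, 0.024], [0.72, 0.443, 0.057]]
purple scene 527 ztop 0.055 top mean [0.7093 0.4311 0.0525] circ [0.7079 0.4305] 0.0105 bbox [[0.697, 0.412, 0.017], [0.728, 0.45, 0.055]]
turq top 327 ztop 0.057 top mean [0.7077 0.3349 0.0544] circ [0.7083 0.3352] 0.0103 bbox [[0.688, 0.315, 0.025], [0.725, 0.354, 0.057]]
turq scene 475 ztop 0.055 top mean [0.7143 0.3393 0.0525] circ [0.7131 0.3388] 0.0104 bbox [[0.701, 0.322, 0.016], [0.733, 0.359, 0.055]]
ground/tray z [ 0.5146  0.2035 -0.0014]
ground/tray z [0.3734 0.1877 0.0019]
ground/tray z [0.3199 0.0403 0.0007]
ground/tray z [ 0.3441 -0.1681  0.0006]
ground/tray z [ 0.6276 -0.3291  0.0065]
```

```bash
python3 - <<'E'
from h import *
z=np.load("pics/top0.npz"); im=z["im"][:,:,::-1]
a=cv2.resize(im[105:265,95:290],(800,656),interpolation=cv2.INTER_CUBIC)[:600]
cv2.imwrite("pics/c1.png",cv2.convertScaleAbs(a,alpha=1.6))
b=cv2.resize(im[130:285,295:510],(800,577),interpolation=cv2.INTER_CUBIC)
cv2.imwrite("pics/c2.png",cv2.convertScaleAbs(b,alpha=1.6))
E
```

```text
(no output)
```

View pics/c1.png

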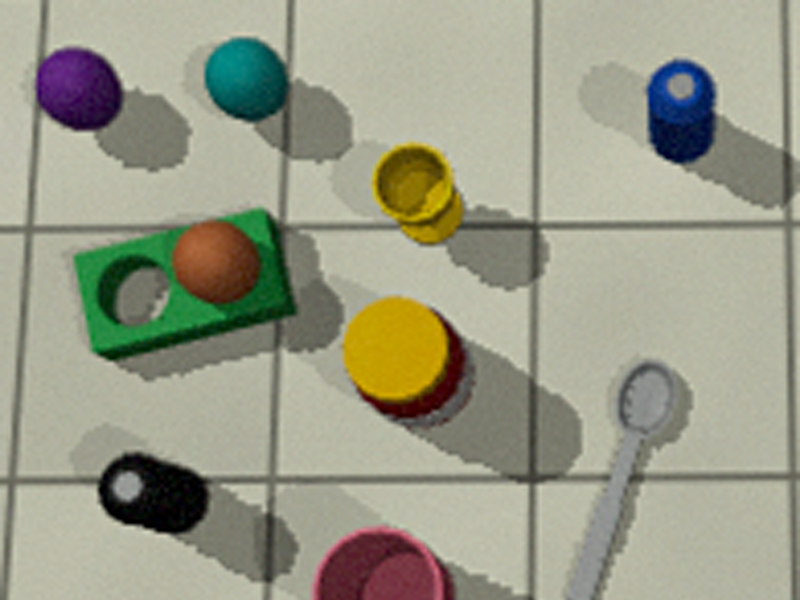

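View pics/c2.png

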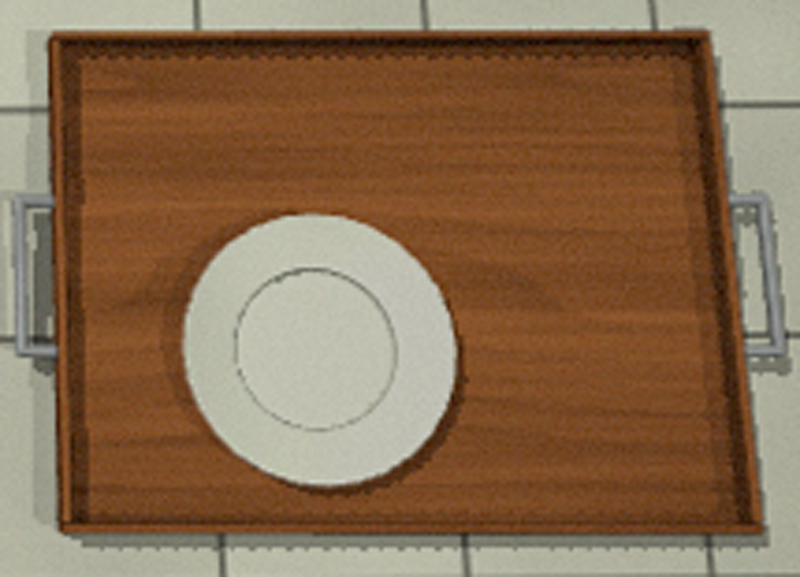

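Crops: c1 shows the brown egg at (217,262) in the green rack, the cup's rim at (412,182), the salt at (680,110), spoon bowl (645,397). c2 shows the plate ring centred at (316,350) and tray rim corners at about (50,36), (710,32), (763,532), (60,530). Choices confirmed. Now the tray, plate and spoon geometry.

```bash
cat >> h.py <<'E'
def onplane(name,u,v,z):
    p=eyes.camera_params(name); T=np.array(p["T"]); u=np.asarray(u,float);v=np.asarray(v,float)
    r=np.stack([(u-p["cx"])/p["fx"],-(v-p["cy"])/p["fy"],-np.ones_like(u)],-1)@T[:3,:3].T
    s=(z-T[2,3])/r[...,2]; return T[:3,3]+s[...,None]*r
E
python3 - <<'E'
from h import *
q=np.array([(50,36),(710,32),(763,532),(60,530)],float); u=295+q[:,0]*215/800-.37; v=130+q[:,1]*155/577-.37
P=onplane("top",u,v,.024); s=np.array([(293,333),(126,258),(250,198),(409,257)],float)*.64-.2
S=onplane("scene",s[:,0],s[:,1],.024)
for n,c in(("top",P),("scene",S)):
    e=[c[0]-c[1],c[3]-c[2],c[0]-c[3],c[1]-c[2]]
    print(n,c.round(4)[:,:2].tolist(),"cen",c.mean(0).round(4),"len",[round(float(np.linalg.norm(x)),3) for x in e],"yaw",[round(float(np.degrees(np.arctan2(-x[0],x[1]))),2) for x in e[:2]],[round(float(np.degrees(np.arctan2(x[1],x[0]))),2) for x in e[2:]])
for n,b in(("top",(335,180,425,268)),("scene",(155,140,232,180))):
    z=np.load(f"pics/{n}0.npz"); hsv=cv2.cvtColor(z["im"],cv2.COLOR_RGB2HSV)
    x0,y0,x1,y1=b; h=hsv[y0:y1,x0:x1]; m=((h[...,1]<70)&(h[...,2]>60)).astype(np.uint8)
    k,l,st,_=cv2.connectedComponentsWithStats(m); i=1+st[1:,4].argmax(); m=(l==i).astype(np.uint8)
    c=max(cv2.findContours(m,0,1)[0],key=len)[:,0]; W=onplane(n,c[:,0]+x0,c[:,1]+y0,.021)
    print("plate",n,circ(W),st[i])
z=np.load("pics/top0.npz"); hsv=cv2.cvtColor(z["im"],cv2.COLOR_RGB2HSV)
P=cloud("top",z["d"]); x0,y0,x1,y1=228,188,266,256
PP=P[y0:y1,x0:x1]; m=(PP[...,2]>.0035).astype(np.uint8); m=cv2.morphologyEx(m,2,np.ones((2,2)))
k,l,st,_=cv2.connectedComponentsWithStats(m); i=1+st[1:,4].argmax(); Q=PP[l==i]
c=Q[:,:2].mean(0); w,V=np.linalg.eigh(np.cov((Q[:,:2]-c).T)); a=V[:,1]*np.sign(V[0,1]); t=(Q[:,:2]-c)@a
print("spoon n",len(Q),"axis",a,np.degrees(np.arctan2(a[1],a[0])),"len",np.ptp(t),"mid",c+a*(t.max()+t.min())/2)
hm=t<np.percentile(t,55); hq=Q[hm]; c2=hq[:,:2].mean(0); w,V=np.linalg.eigh(np.cov((hq[:,:2]-c2).T)); a2=V[:,1]*np.sign(V[0,1]); print("handle axis",np.degrees(np.arctan2(a2[1],a2[0])),c2, hq[:,2].mean())
# rack yaw, green
for n in("top","scene"):
    z=np.load(f"pics/{n}0.npz"); hsv=cv2.cvtColor(z["im"],cv2.COLOR_RGB2HSV);P=cloud(n,z["d"])
    m=(hsv[...,0]>50)&(hsv[...,0]<72)&(hsv[...,1]>120)&(P[...,2]>.024)&(P[...,2]<.034)&(P[...,1]>.28)&(P[...,0]>.5)&(P[...,0]<.7)
    r=cv2.minAreaRect((P[m][:,:2]*1000).astype(np.float32)); print("rack",n,m.sum(),r)
E
```

```text
top [[0.6732, -0.0097], [0.673, -0.4092], [0.3764, -0.4076], [0.3794, -0.0076]] cen [ 0.5255 -0.2085  0.024 ] len [0.399, 0.4, 0.294, 0.297] yaw [-0.03, -0.44] [-0.41, -0.3]
scene [[0.6872, 0.0051], [0.6862, -0.3871], [0.3877, -0.3907], [0.4021, 0.0093]] cen [ 0.5408 -0.1909  0.024 ] len [0.392, 0.4, 0.285, 0.298] yaw [-0.15, -2.06] [-0.86, 0.69]
plate top (array([ 0.48312465, -0.16238347]), np.float64(0.07857277738047079)) [   9    8   74   73 4193]
plate scene (array([ 0.48407059, -0.15995104]), np.float64(0.07889549321987785)) [  10    7   58   28 1302]
spoon n 399 axis [ 0.95458334 -0.29794403] -17.334158453196768 len 0.14248874308079013 mid [0.48507282 0.13022666]
handle axis -16.03928243490865 [0.45709437 0.13907763] 0.014177486641097388
rack top 586 ((597.3707275390625, 368.9874267578125), (56.66573715209961, 106.00244140625), 14.599032402038574)
rack scene 488 ((600.1580200195312, 371.1028137207031), (60.53377914428711, 105.66470336914062), 14.765486717224121)
```

```bash
cat >> h.py <<'E'
def goal(x,y,z,yaw,tilt=0):
    "print the shift/turn in tool axes to a tool-down pose; yaw = world angle of tool x, deg"
    s=arm.state(); Rc=R.from_rotvec(s["tcp_rot"]); a=np.radians(yaw)
    Rg=R.from_matrix(np.array([[np.cos(a),np.sin(a),0],[np.sin(a),-np.cos(a),0],[0,0,-1]]))*R.from_euler("x",tilt,degrees=True)
    print("t",round(s["time"],2),"turn",np.degrees((Rc.inv()*Rg).as_rotvec()).round(2),"shift",(Rc.inv().apply(np.array([x,y,z])-s["ee_pos"])/.05).round(3))
E
python3 -c "
from h import *
goal(.643,.2395,.15,180)"; python3 -m creep -h | head -5
```

```text
t 0.1 turn [ -0.07  -0.03 -22.79] shift [-10.002  -1.596   1.764]invalid input: not JSON, or not a number
```

```bash
python3 -m creep '[[[0,0,-10,-1.2,-0.2,0,88],[0,0,-20,-2.4,-0.4,0,88],[0,0,-22.8,-3.6,-0.6,0,88],[0,0,-22.8,-4.8,-0.8,0.2,88],[0,0,-22.8,-6,-1,0.5,88],[0,0,-22.8,-7.2,-1.2,0.9,88],[0,0,-22.8,-8.4,-1.4,1.3,88],[0,0,-22.8,-9.6,-1.55,1.6,88],[0,0,-22.8,-10,-1.6,1.76,88],[0,0,-22.8,-10,-1.6,1.76,88]]]' 15
python3 - <<'E'
from h import *
goal(.643,.2395,.032,180)
s=arm.state(); im,d=eyes.read_camera("wrist"); np.savez("pics/w1.npz",im=im,d=d,p=s["ee_pos"],r=s["tcp_rot"])
cv2.imwrite("pics/w1.png",cv2.convertScaleAbs(cv2.resize(im[:,:,::-1],(800,600),interpolation=cv2.INTER_CUBIC),alpha=1.5))
E
```

```text
time: 1.35
ee_pos: [0.6436, 0.2382, 0.1488]
tcp_rot: [-0.003, -3.139, 0.001]
ft_force: [-0.5, 0.2, -0.1]
opening: 0.0881
grip_force: 0.0
t 1.35 turn [-0.03 -0.16 -0.12] shift [0.006 0.028 2.336]
```

View pics/w1.png

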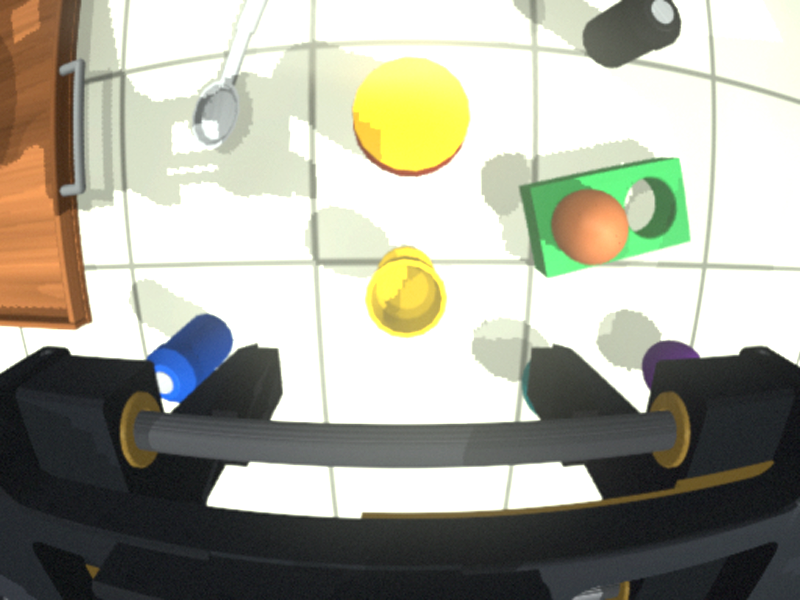

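The wrist view shows the cup rim centred at (406,297), egg at (591,226), jam lid (411,115), salt cap near (165,380), spoon bowl (216,112), all consistent. Measure the wrist-camera positions.

```bash
cat >> h.py <<'E'
def wpoint(f,u,v,z):
    "wrist pixel (native) -> world point on plane z"
    w=np.load(f); p=eyes.camera_params("wrist"); M=np.array(p["mount"]); Rt=R.from_rotvec(w["r"]).as_matrix()
    du=u-p["cx"];dv=v-p["cy"]; r=np.hypot(du,dv); th=r/p["fx"]
    c=np.array([np.sin(th)*du/r,-np.sin(th)*dv/r,-np.cos(th)]); d=Rt@M[:3,:3]@c; o=Rt@M[:3,3]+w["p"]
    return o+d*(z-o[2])/d[2]
E
python3 - <<'E'
from h import *
for n,u,v,z in(("cup",406,297,.06),("cup foot back",405,249,.006),("egg",591,226,.043),("jam",411,115,.085),("salt",163,382,.075),("spoon tip",211,145,.008)):
    print(n,wpoint("pics/w1.npz",u*.64-.18,v*.64-.18,z).round(4), "d",np.load("pics/w1.npz")["d"][int(v*.64),int(u*.64)])
E
```

```text
cup [0.6408 0.2385 0.06  ] d 0.26973486
cup foot back [0.6246 0.238  0.006 ] d 0.2922095
egg [0.6034 0.3454 0.043 ] d 0.2304913
jam [0.5494 0.2408 0.085 ] d 0.19572465
salt [0.6882 0.0961 0.075 ] d 0.24270736
spoon tip [0.5533 0.1127 0.008 ] d 0.26884922
```

```bash
python3 -m creep '[[[0,0,0,0.03,0.02,0.8,88],[0,0,0,0.03,0.02,1.6,70],[0,0,0,0.03,0.02,2.1,60],[0,0,0,0.03,0.02,2.33,56],[0,0,0,0.03,0.02,2.33,35],[0,0,0,0.03,0.02,2.33,35],[0,0,0,0.03,0.02,2.33,35],[0,0,0,0.03,0.02,2.33,35],[0,0,0,0.03,0.02,2.33,35]]]' 15
python3 -c "
from h import *
goal(.4836,-.1612,.15,179.7)"
```

```text
time: 2.52
ee_pos: [0.6422, 0.2408, 0.0356]
tcp_rot: [-0.0, 3.139, 0.001]
ft_force: [-0.2, -0.7, 6.2]
opening: 0.041
grip_force: 14.5
t 2.52 turn [0.04 0.14 0.31] shift [ 3.167 -8.038 -2.301]
```

```bash
python3 -m creep '[[[0,0,0,0,0,-0.5,35],[0,0,0,0,0,-1.2,35],[0,0,0,0.4,-1,-1.8,35],[0,0,0,0.8,-2,-2.3,35],[0,0,0,1.2,-3,-2.3,35],[0,0,0,1.6,-4.1,-2.3,35],[0,0,0,2.0,-5.2,-2.3,35],[0,0,0,2.5,-6.3,-2.3,35],[0,0,0,2.9,-7.3,-2.3,35],[0,0,0.3,3.15,-8,-2.3,35]]]'
python3 - <<'E'
from h import *
goal(.4836,-.1612,.0475,179.7)
s=arm.state(); im,d=eyes.read_camera("wrist"); np.savez("pics/w2.npz",im=im,d=d,p=s["ee_pos"],r=s["tcp_rot"])
cv2.imwrite("pics/w2.png",cv2.convertScaleAbs(cv2.resize(im[:,:,::-1],(800,600),interpolation=cv2.INTER_CUBIC),alpha=1.5))
E
```

```text
time: 3.78
ee_pos: [0.483, -0.1614, 0.1494]
tcp_rot: [-0.011, -3.142, 0.0]
ft_force: [0.3, 0.5, -0.8]
opening: 0.0409
grip_force: 14.9
t 3.77 turn [-0.01 -0.   -0.09] shift [-0.013  0.004  2.039]
```

View pics/w2.png

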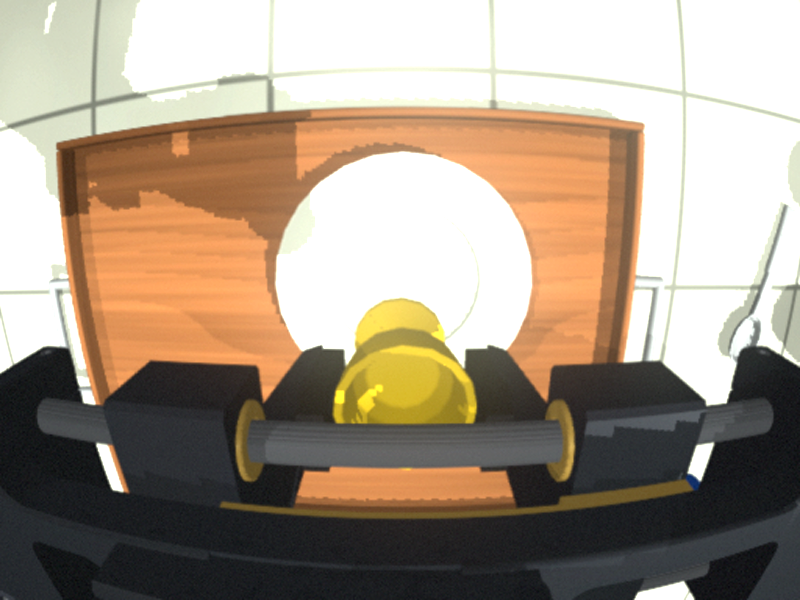

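Cup held upright, foot front edge at (400,299), rim centred near (405,400); plate edges at x 275 and 532, near edge y 152.

```bash
python3 - <<'E'
from h import *
f="pics/w2.npz"
for n,u,v,z in(("pl L",275,272,.021),("pl R",532,272,.021),("pl near",404,152,.021),("cup rim L",335,395,.173),("rim R",475,395,.173),("foot L",356,335,.115),("foot R",445,335,.115),("foot near",400,299,.115),("tray nearL",58,146,.024),("tray nearR",643,126,.024)):
    print(n,wpoint(f,u*.64-.18,v*.64-.18,z).round(4))
E
```

```text
pl L [ 0.475  -0.2427  0.021 ]
pl R [ 0.4761 -0.0823  0.021 ]
pl near [ 0.4037 -0.1617  0.021 ]
cup rim L [ 0.4788 -0.1828  0.173 ]
rim R [ 0.479  -0.1406  0.173 ]
foot L [ 0.4812 -0.1822  0.115 ]
foot R [ 0.4814 -0.1449  0.115 ]
foot near [ 0.4656 -0.1636  0.115 ]
tray nearL [ 0.3784 -0.4068  0.024 ]
tray nearR [ 0.3801 -0.0109  0.024 ]
```

```bash
python3 -m creep '[[[0,0,0,0,0.01,0.8,35],[0,0,0,0,0.01,1.5,35],[0,0,0,0,0.01,1.85,35],[0,0,0,0,0.01,2.0,35],[0,0,0,0,0.01,2.05,35],[0,0,0,0,0.01,2.05,35]]]'
```

```text
time: 4.58
ee_pos: [0.4844, -0.1591, 0.0473]
tcp_rot: [0.008, 3.141, -0.001]
ft_force: [-0.2, 0.6, -0.3]
opening: 0.0413
grip_force: 14.9
```

```bash
python3 -m creep '[[[0,0,0,0,0,0.03,35],[0,0,0,0,0,0.03,35]]]'; python3 -c "
from h import *
for i in range(4): print(arm.state()['ee_pos'].round(4), arm.state()['ft_force'].round(2)); eyes.camera_params('top')"
```

```text
time: 4.82
ee_pos: [0.4848, -0.1595, 0.0464]
tcp_rot: [0.008, 3.139, -0.003]
ft_force: [-0.2, -2.2, 5.7]
opening: 0.0409
grip_force: 14.6
[ 0.4848 -0.1595  0.0464] [-0.24 -2.21  5.67]
[ 0.4848 -0.1595  0.0464] [-0.24 -2.21  5.67]
[ 0.4848 -0.1595  0.0464] [-0.24 -2.21  5.67]
[ 0.4848 -0.1595  0.0464] [-0.24 -2.21  5.67]
```

```bash
python3 -m creep '[[[0,0,0,0,0,-0.03,50],[0,0,0,0,0,-0.03,56],[0,0,0,0,0,-0.03,60],[0,0,0,0,0,-0.03,60],[0,0,0,0,0,-0.5,60],[0,0,0,0,0,-1.3,70],[0,0,0,0,0,-2.2,88]]]'
python3 - <<'E'
from h import *
goal(.6045,.3457,.13,180+14.7)
im,d=eyes.read_camera("top"); np.savez("pics/top1.npz",im=im,d=d)
P=cloud("top",d); hsv=cv2.cvtColor(im,cv2.COLOR_RGB2HSV)
m=(hsv[...,0]>18)&(hsv[...,0]<35)&(hsv[...,1]>150)&(P[...,1]<-.05)&(P[...,2]>.055)&(P[...,2]<.09); Q=P[m]; print(m.sum(),circ(Q[Q[:,2]>np.percentile(Q[:,2],95)-.006]),np.percentile(Q[:,2],97))
cv2.imwrite("pics/t1.png",cv2.resize(im[150:280,300:470,::-1],(680,520),interpolation=cv2.INTER_CUBIC))
E
```

```text
time: 5.7
ee_pos: [0.4838, -0.1587, 0.1561]
tcp_rot: [-0.008, -3.14, -0.001]
ft_force: [0.4, -0.3, 0.3]
opening: 0.0783
grip_force: 0.0
t 5.7 turn [  0.05  -0.06 -14.99] shift [-2.364 10.101  0.526]
15 (array([ 0.49976934, -0.17554992]), np.float64(0.004177747094029572)) 0.07276817363375084
```

View pics/t1.png

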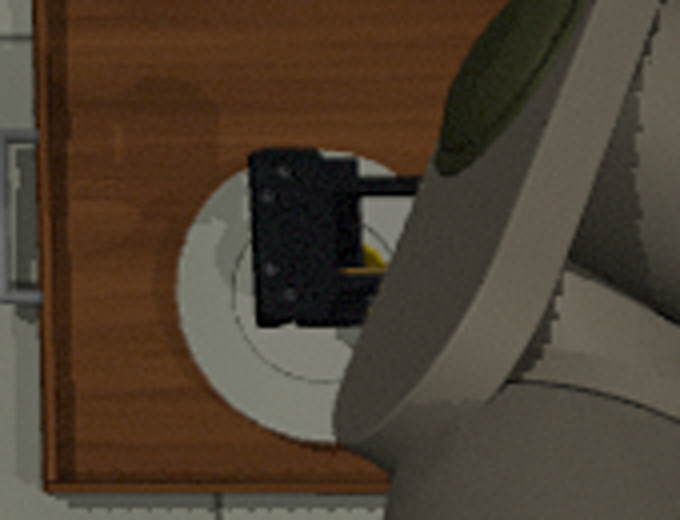

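```bash
python3 -m creep '[[[0,0,-2,-0.1,0.6,-0.3,88],[0,0,-5,-0.4,1.8,-0.3,88],[0,0,-8,-0.7,3,-0.3,88],[0,0,-11,-1,4.2,-0.3,88],[0,0,-14,-1.3,5.4,-0.3,88],[0,0,-15,-1.6,6.6,-0.3,88],[0,0,-15,-1.9,7.8,-0.2,88],[0,0,-15,-2.2,9,0.1,88],[0,0,-15,-2.36,9.9,0.4,88],[0,0,-15,-2.36,10.1,0.52,88]]]' 12
python3 - <<'E'
from h import *
goal(.6045,.3457,.031,180+14.7)
s=arm.state(); im,d=eyes.read_camera("wrist"); np.savez("pics/w3.npz",im=im,d=d,p=s["ee_pos"],r=s["tcp_rot"])
cv2.imwrite("pics/w3.png",cv2.resize(im[:,:,::-1],(800,600),interpolation=cv2.INTER_CUBIC))
im,d=eyes.read_camera("top"); np.savez("pics/top2.npz",im=im,d=d)
P=cloud("top",d); hsv=cv2.cvtColor(im,cv2.COLOR_RGB2HSV)
m=(hsv[...,0]>18)&(hsv[...,0]<35)&(hsv[...,1]>150)&(P[...,1]<-.05)&(P[...,2]>.03)&(P[...,2]<.09); Q=P[m]; print(m.sum(),circ(Q[Q[:,2]>np.percentile(Q[:,2],95)-.006]),np.percentile(Q[:,2],97))
E
```

```text
time: 7.0
ee_pos: [0.6039, 0.3478, 0.1271]
tcp_rot: [0.406, -3.113, 0.001]
ft_force: [0.3, -1.1, 0.4]
opening: 0.088
grip_force: 0.0
t 7.0 turn [-0.   -0.13  0.18] shift [-0.005 -0.044  1.921]
360 (array([ 0.48457941, -0.1606203 ]), np.float64(0.01976327823464284)) 0.07273711639136997
```

View pics/w3.png

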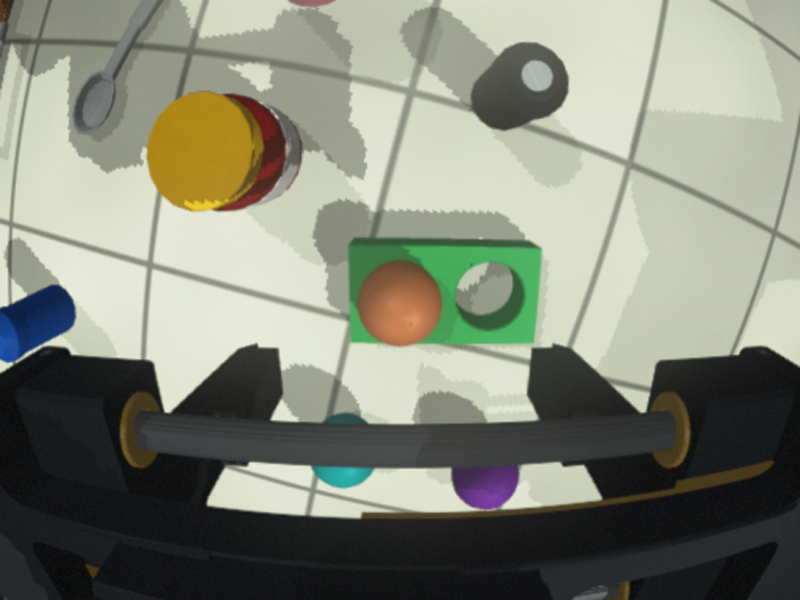

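Egg at (400,303), rack aligned with the view. The cup stands on the plate within about 2 mm of its middle.

```bash
python3 - <<'E'
from h import *
f="pics/w3.npz"
for n,u,v,z in(("egg",400,303,.044),("hole R side",525,295,.028),("hole L",456,290,.028)): print(n,wpoint(f,u*.64-.18,v*.64-.18,z).round(4))
E
python3 -m creep '[[[0,0,0.2,0,-0.04,0.8,88],[0,0,0.2,0,-0.04,1.5,80],[0,0,0.2,0,-0.04,1.8,72],[0,0,0.2,0,-0.04,1.9,66],[0,0,0.2,0,-0.04,1.9,66],[0,0,0.2,0,-0.04,1.9,66]]]'
```

```text
egg [0.6033 0.345  0.044 ]
hole R side [0.5855 0.4129 0.028 ]
hole L [0.5929 0.374  0.028 ]
time: 7.85
ee_pos: [0.6057, 0.3437, 0.0356]
tcp_rot: [-0.396, 3.114, 0.001]
ft_force: [0.1, -0.0, 0.3]
opening: 0.0658
grip_force: 0.0
```

```bash
python3 -m creep '[[[0,0,0,0.02,0.02,0.05,56],[0,0,0,0.02,0.02,0.05,40],[0,0,0,0.02,0.02,0.05,40],[0,0,0,0.02,0.02,0.05,40],[0,0,0,0.02,0.02,0.05,40],[0,0,0,0.02,0.02,0.05,40]]]' 12
python3 -c "
from h import *
goal(.4843,-.1615,.15,180)"
```

```text
time: 8.6
ee_pos: [0.6038, 0.3446, 0.0319]
tcp_rot: [-0.397, 3.116, 0.001]
ft_force: [-1.1, 4.9, 1.6]
opening: 0.0424
grip_force: 12.0
t 8.6 turn [3.000e-02 1.000e-02 1.452e+01] shift [ 4.851 -9.199 -2.368]
```

```bash
python3 -m creep '[[[0,0,0,0,0,-0.4,40],[0,0,0,0,0,-1.1,40],[0,0,3,0.5,-0.9,-1.8,40],[0,0,6,1.0,-1.9,-2.3,40],[0,0,9,1.6,-3,-2.37,40],[0,0,12,2.2,-4.1,-2.37,40],[0,0,14.5,2.8,-5.2,-2.37,40],[0,0,14.5,3.4,-6.3,-2.37,40],[0,0,14.5,4,-7.4,-2.37,40],[0,0,14.5,4.4,-8.3,-2.37,40]]]'
python3 -m creep '[[[0,0,0,0.42,-0.85,0,40],[0,0,0,0.42,-0.85,0,40],[0,0,0,0.42,-0.85,0,40]]]'
python3 - <<'E'
from h import *
goal(.4843,-.1615,.15,180)
s=arm.state(); im,d=eyes.read_camera("wrist"); np.savez("pics/w4.npz",im=im,d=d,p=s["ee_pos"],r=s["tcp_rot"])
cv2.imwrite("pics/w4.png",cv2.resize(im[:,:,::-1],(800,600),interpolation=cv2.INTER_CUBIC))
E
```

```text
time: 9.85
ee_pos: [0.4938, -0.1153, 0.1503]
tcp_rot: [-0.002, -3.141, 0.002]
ft_force: [0.4, 0.9, 0.1]
opening: 0.0431
grip_force: 12.0
time: 10.22
ee_pos: [0.4738, -0.1551, 0.1502]
tcp_rot: [-0.001, -3.141, 0.0]
ft_force: [0.2, -0.3, -0.9]
opening: 0.0432
grip_force: 12.0
t 10.22 turn [-0.01 -0.02 -0.02] shift [-0.21  -0.127  0.004]
```

View pics/w4.png

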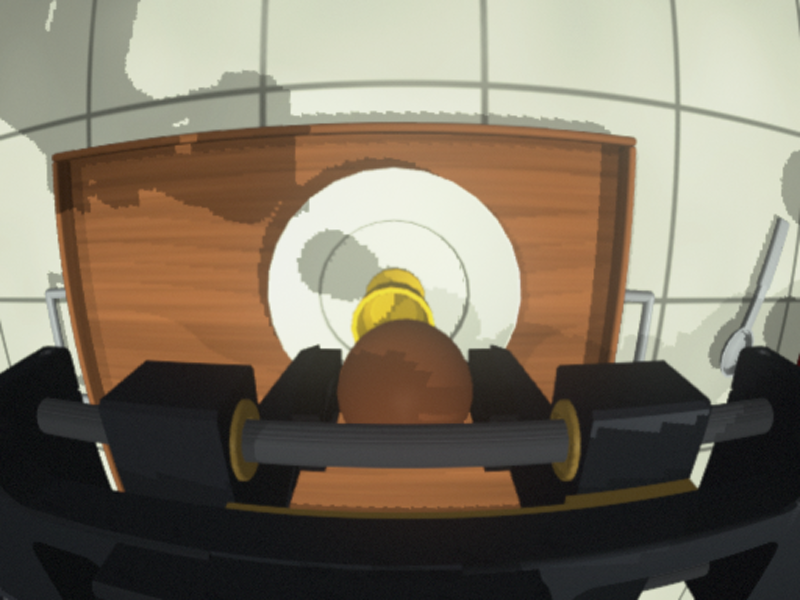

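Egg held, spanning x 340–472; cup rim spans x 353–435 at y≈315; plate inner ring spans 320–468.

```bash
python3 - <<'E'
from h import *
f="pics/w4.npz"
for n,u,v,z in(("cup L",352,318,.071),("cup R",436,318,.071),("egg L",339,385,.162),("egg R",472,385,.162),("egg near",405,319,.162),("pl L",269,285,.021),("pl R",521,280,.021),("cup foot near",396,268,.014)): print(n,wpoint(f,u*.64-.18,v*.64-.18,z).round(4))
E
```

```text
cup L [ 0.4797 -0.1827  0.071 ]
cup R [ 0.4797 -0.1394  0.071 ]
egg L [ 0.4723 -0.177   0.162 ]
egg R [ 0.4723 -0.1336  0.162 ]
egg near [ 0.4494 -0.1554  0.162 ]
pl L [ 0.4749 -0.2413  0.021 ]
pl R [ 0.4718 -0.0828  0.021 ]
cup foot near [ 0.466  -0.1609  0.014 ]
```

```bash
python3 -m creep '[[[0,0,0,-0.24,-0.115,0,40],[0,0,0,-0.24,-0.115,0.6,40],[0,0,0,-0.24,-0.115,1.1,40],[0,0,0,-0.24,-0.115,1.3,40],[0,0,0,-0.24,-0.115,1.3,40],[0,0,0,-0.24,-0.115,1.3,40]]]'
python3 - <<'E'
from h import *
goal(.4855,-.161,.077,180)
s=arm.state(); im,d=eyes.read_camera("wrist"); np.savez("pics/w5.npz",im=im,d=d,p=s["ee_pos"],r=s["tcp_rot"])
cv2.imwrite("pics/w5.png",cv2.resize(im[160:320,160:360,::-1],(750,600),interpolation=cv2.INTER_CUBIC))
E
```

```text
time: 11.02
ee_pos: [0.4866, -0.1611, 0.0861]
tcp_rot: [-0.001, 3.14, -0.001]
ft_force: [0.4, -0.1, -0.9]
opening: 0.0434
grip_force: 12.0
t 11.03 turn [-0.05  0.08  0.03] shift [0.021 0.001 0.182]
```

View pics/w5.png

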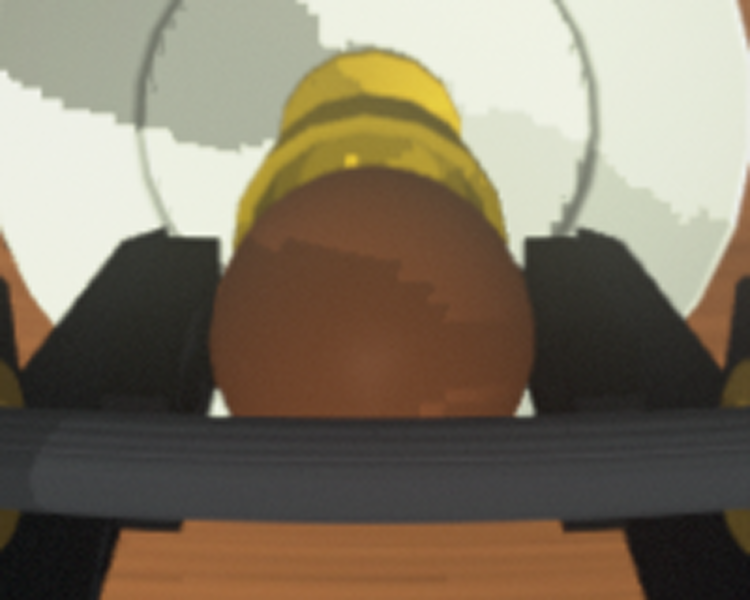

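Egg (centre x 371) is directly over the cup (centre x 371). Lower it.

```bash
python3 -m creep '[[[0,0,0,0.02,0,0.1,40],[0,0,0,0.02,0,0.16,40],[0,0,0,0.02,0,0.18,40],[0,0,0,0.02,0,0.18,40]]]'
```

```text
time: 11.58
ee_pos: [0.4853, -0.1613, 0.0771]
tcp_rot: [-0.0, 3.14, -0.002]
ft_force: [-1.4, -1.0, 7.6]
opening: 0.0429
grip_force: 12.0
```

```bash
python3 -m creep '[[[0,0,0,0,0,-0.02,46],[0,0,0,0,0,-0.02,50],[0,0,0,0,0,-0.02,58],[0,0,0,0,0,-0.02,66],[0,0,0,0,0,-0.4,70],[0,0,0,0,0,-1.2,70],[0,0,0,0,0,-2.0,70],[0,0,0,0,0.1,-2.0,70]]]'
python3 -c "
from h import *
goal(.481,.131,.10,180-16.7)"
```

```text
time: 12.58
ee_pos: [0.4859, -0.1565, 0.1787]
tcp_rot: [0.0, 3.137, -0.005]
ft_force: [-0.6, -0.1, 0.3]
opening: 0.07
grip_force: 0.0
t 12.57 turn [-0.13  0.3  16.69] shift [0.106 5.754 1.556]
```

```bash
python3 -m creep '[[[0,0,3,0,0.8,0,60],[0,0,6,0,2,0,50],[0,0,9,0,3.2,0.2,40],[0,0,12,0.05,4.4,0.6,40],[0,0,15,0.1,5.4,1.1,40],[0,0,16.7,0.1,5.75,1.4,40],[0,0,16.7,0.1,5.75,1.55,40],[0,0,16.7,0.1,5.75,1.55,40]]]' 25
python3 - <<'E'
from h import *
goal(.4835,.1305,.01,180-16.7)
s=arm.state(); im,d=eyes.read_camera("wrist"); np.savez("pics/w6.npz",im=im,d=d,p=s["ee_pos"],r=s["tcp_rot"])
cv2.imwrite("pics/w6.png",cv2.resize(im[:,:,::-1],(800,600),interpolation=cv2.INTER_CUBIC))
im,d=eyes.read_camera("top"); np.savez("pics/top3.npz",im=im,d=d)
P=cloud("top",d); hsv=cv2.cvtColor(im,cv2.COLOR_RGB2HSV)
m=(hsv[...,0]<14)&(hsv[...,1]>60)&(P[...,2]>.085)&(P[...,2]<.12)&(abs(P[...,0]-.485)<.03)&(abs(P[...,1]+.161)<.03); Q=P[m]; print(m.sum(),Q[Q[:,2]>np.percentile(Q[:,2],95)-.006].mean(0),np.percentile(Q[:,2],97))
E
```

```text
time: 13.58
ee_pos: [0.4796, 0.1309, 0.0982]
tcp_rot: [-0.456, -3.107, 0.001]
ft_force: [0.1, -0.7, -0.0]
opening: 0.0398
grip_force: 0.0
t 13.57 turn [-0.03 -0.08  0.01] shift [-0.079  0.015  1.763]
373 [ 0.48442896 -0.16052967  0.10868026] 0.1119903746439224
```

View pics/w6.png

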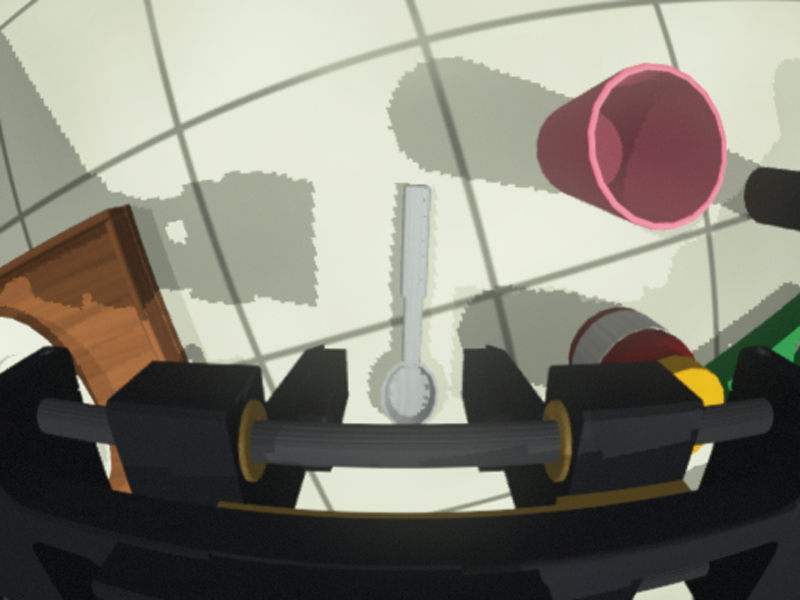

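Egg stands in the cup (top at 0.110 m). Spoon seen from handle end (417,185) via neck (411,340) to bowl (409,392), nearly along the tool's x.

```bash
python3 - <<'E'
from h import *
f="pics/w6.npz"
L=[(417,185,.004),(415,235,.006),(413,290,.006),(411,340,.006),(409,392,.004),(409,424,.008)]
P=np.array([wpoint(f,u*.64-.18,v*.64-.18,z) for u,v,z in L]); print(P.round(4))
w=P[-1]-P[0]; print(np.linalg.norm(w),np.degrees(np.arctan2(w[1],w[0])),"mid",(P[0]+P[-1])/2)
a=P[4]-P[0]; print(np.degrees(np.arctan2(a[1],a[0])))
E
```

```text
[[0.4229 0.1538 0.004 ]
 [0.4474 0.1454 0.006 ]
 [0.4755 0.1361 0.006 ]
 [0.5026 0.1269 0.006 ]
 [0.5343 0.1164 0.004 ]
 [0.5531 0.1108 0.008 ]]
0.13716583998204673 -18.280484226881963 mid [0.48796318 0.13233436 0.006     ]
-18.56512451467756
```

```bash
python3 -m creep '[[[0,0,1,-0.22,0.04,0.8,36],[0,0,1,-0.22,0.04,1.5,36],[0,0,1,-0.22,0.04,1.8,36],[0,0,1,-0.22,0.04,1.82,36],[0,0,1,-0.22,0.04,1.82,36],[0,0,1,-0.22,0.04,1.82,36]]]'
python3 -c "
from h import *
goal(.491,.130,.002,162.3)"
```

```text
time: 14.42
ee_pos: [0.4915, 0.1304, 0.0088]
tcp_rot: [0.483, 3.102, 0.001]
ft_force: [-0.2, 0.9, -0.9]
opening: 0.0363
grip_force: 0.0
t 14.43 turn [0.04 0.11 0.01] shift [ 0.008 -0.01   0.136]
```

```bash
python3 -m creep '[[[0,0,0,0,0,0.08,36],[0,0,0,0,0,0.12,36],[0,0,0,0,0,0.12,36]]]'; python3 -m creep '[[[0,0,0,0,0,0,20],[0,0,0,0,0,0,5],[0,0,0,0,0,0,5],[0,0,0,0,0,0,5],[0,0,0,0,0,0,5]]]' 25;  python3 -m creep '[[[0,0,0,0,0,-0.3,5],[0,0,0,0,0,-0.8,5],[0,0,0,0,0,-1.4,5],[0,0,0,0,0,-1.4,5]]]'
```

```text
time: 14.8
ee_pos: [0.4909, 0.1304, 0.0016]
tcp_rot: [-0.483, -3.104, 0.0]
ft_force: [0.6, -0.0, -0.9]
opening: 0.0359
grip_force: 0.0
time: 15.42
ee_pos: [0.491, 0.1304, 0.0018]
tcp_rot: [0.483, 3.104, 0.0]
ft_force: [-0.7, 0.8, -0.3]
opening: 0.0093
grip_force: 25.0
time: 15.92
ee_pos: [0.492, 0.1305, 0.0741]
tcp_rot: [0.482, 3.1, 0.001]
ft_force: [-0.5, -0.5, -0.9]
opening: 0.0092
grip_force: 25.0
```

```bash
python3 -c "
from h import *
goal(.489,-.2795,.20,179.7)"
```

```text
t 15.93 turn [  0.05   0.28 -17.38] shift [-2.445 -7.826 -2.519]
```

```bash
python3 -m creep '[[[0,0,0,0,0,-1,5],[0,0,0,0,0,-2,5],[0,0,-3,-0.3,-0.9,-2.5,5],[0,0,-6,-0.6,-2,-2.5,5],[0,0,-9,-0.95,-3.1,-2.5,5],[0,0,-12,-1.3,-4.2,-2.5,5],[0,0,-15,-1.65,-5.3,-2.5,5],[0,0,-17.4,-2,-6.4,-2.5,5],[0,0,-17.4,-2.35,-7.5,-2.5,5],[0,0,-17.4,-2.45,-7.83,-2.5,5]]]'; python3 -m creep '[[[0,0,0,0,0,0,5],[0,0,0,0,0,0,5]]]'
python3 - <<'E'
from h import *
goal(.489,-.2795,.10,179.7,0)
s=arm.state(); im,d=eyes.read_camera("wrist"); np.savez("pics/w7.npz",im=im,d=d,p=s["ee_pos"],r=s["tcp_rot"])
cv2.imwrite("pics/w7.png",cv2.resize(im[:,:,::-1],(800,600),interpolation=cv2.INTER_CUBIC))
E
```

```text
time: 17.18
ee_pos: [0.488, -0.2825, 0.1955]
tcp_rot: [-0.013, -3.14, -0.001]
ft_force: [0.5, 1.1, -0.6]
opening: 0.0094
grip_force: 25.0
time: 17.42
ee_pos: [0.4888, -0.2782, 0.1966]
tcp_rot: [-0.006, -3.141, -0.001]
ft_force: [-0.3, 0.2, -0.7]
opening: 0.0095
grip_force: 25.0
t 17.43 turn [ 0.04 -0.03  0.08] shift [-0.005 -0.027  1.932]
```

View pics/w7.png

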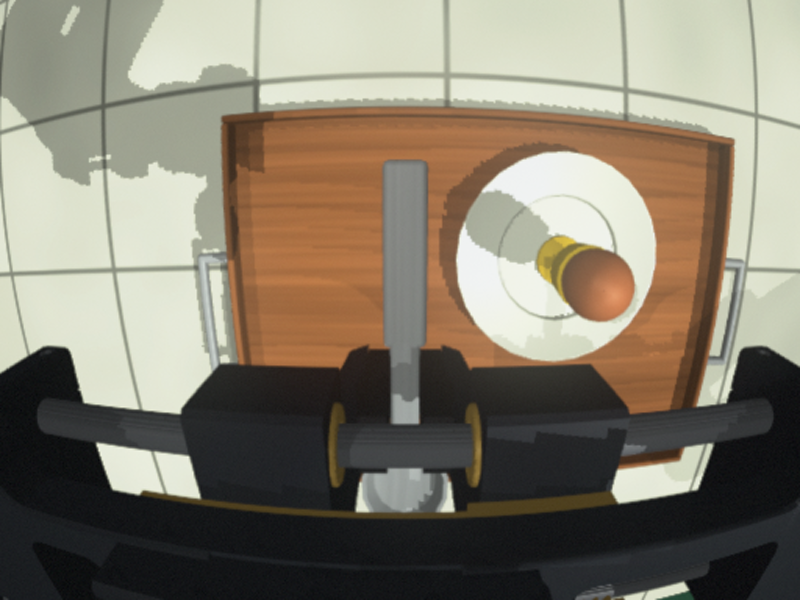

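```bash
python3 -m creep '[[[-2,0,0,0,-0.03,0.6,5],[-4,0,0,0,-0.03,1.5,5],[-4,0,0,0,-0.03,2.3,5],[-4,0,0,0,-0.03,2.8,5],[-4,0,0,0,-0.03,2.93,5],[-4,0,0,0,-0.03,2.93,5],[-4,0,0,0,-0.03,2.93,5]]]'
python3 -c "
from h import *
goal(.489,-.2795,.0098,179.7,-4)"
```

```text
time: 18.35
ee_pos: [0.4893, -0.2814, 0.0515]
tcp_rot: [0.007, 3.138, 0.107]
ft_force: [-0.8, -0.6, -0.4]
opening: 0.0096
grip_force: 25.0
t 18.35 turn [-0.08  0.09  0.04] shift [ 0.007 -0.018  0.834]
```

```bash
python3 -m creep '[[[0,0,0,0,-0.02,0.4,5],[0,0,0,0,-0.02,0.7,5],[0,0,0,0,-0.02,0.82,5],[0,0,0,0,-0.02,0.84,5],[0,0,0,0,-0.02,0.84,5]]]'
python3 -c "
from h import *
goal(.489,-.2795,.0095,179.7,-4)"
```

```text
time: 18.98
ee_pos: [0.4889, -0.2796, 0.0087]
tcp_rot: [0.008, 3.139, 0.109]
ft_force: [0.3, -0.4, 0.3]
opening: 0.0095
grip_force: 25.0
t 18.98 turn [-0.03  0.03  0.01] shift [-0.002  0.004 -0.016]
```

```bash
python3 -m creep '[[[0,0,0,0,0,0,11],[0,0,0,0,0,0,14],[0,0,0,0,0,0,20],[0,0,0,0,0,0,24],[0,0,0,0,0,-0.3,24],[0,0,0,0,0,-1,24],[0,0,0,0,0,-2,24],[0,0,0,0,0,-3,40]]]'
python3 -c "
from h import *
goal(.689,.0975,.17,180)"
```

```text
time: 19.98
ee_pos: [0.4885, -0.2899, 0.1605]
tcp_rot: [0.008, 3.139, 0.109]
ft_force: [0.3, 0.1, -0.4]
opening: 0.0317
grip_force: 0.0
t 19.98 turn [ 3.97  0.03 -0.3 ] shift [-3.971  7.762  0.351]
```

```bash
python3 -m creep '[[[2,0,0,-0.4,0.6,-0.3,60],[4,0,0,-1,1.7,-0.3,80],[4,0,0,-1.6,2.8,-0.3,80],[4,0,0,-2.2,3.9,-0.3,80],[4,0,0,-2.8,5,-0.2,80],[4,0,0,-3.3,6.1,0,80],[4,0,0,-3.8,7.2,0.2,80],[4,0,0,-3.97,7.76,0.35,80],[4,0,0,-3.97,7.76,0.35,80]]]' 20
python3 - <<'E'
from h import *
goal(.689,.0975,.030,180)
s=arm.state(); im,d=eyes.read_camera("wrist"); np.savez("pics/w8.npz",im=im,d=d,p=s["ee_pos"],r=s["tcp_rot"])
im2,d2=eyes.read_camera("top"); np.savez("pics/top4.npz",im=im2,d=d2)
a=cv2.resize(im[:,:,::-1],(400,300),interpolation=cv2.INTER_AREA); b=cv2.resize(im2[140:284,320:512,::-1],(400,300),interpolation=cv2.INTER_CUBIC)
cv2.imwrite("pics/m8.png",np.hstack([a,b]))
E
```

```text
time: 21.1
ee_pos: [0.689, 0.0994, 0.1677]
tcp_rot: [-0.003, -3.141, -0.0]
ft_force: [0.3, -0.9, 0.1]
opening: 0.0799
grip_force: 0.0
t 21.1 turn [ 0.   -0.02 -0.12] shift [-1.000e-03 -3.800e-02  2.754e+00]
```

View pics/m8.png

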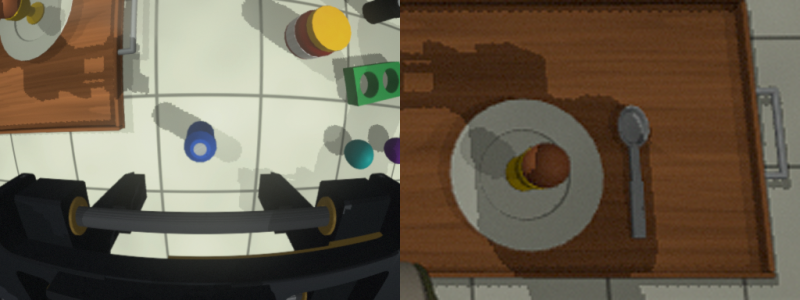

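Left: salt cap disc at (200,149) in the half-size wrist view; right: egg in cup, spoon bowl (632,124) to handle end (639,237) right of the plate. Measure both.

```bash
python3 - <<'E'
from h import *
print("salt",wpoint("pics/w8.npz",200*1.28,149*1.28,.075).round(4))
f=lambda x,y:(320+(x-400)*.48,140+y*.48)
for n,x,y,z in(("bowl tip",631,104,.012),("end",640,238,.010),("neck",635,155,.012)):
    print(n,onplane("top",*f(x,y),z).round(4))
z=np.load("pics/top4.npz"); P=cloud("top",z["d"]); hsv=cv2.cvtColor(z["im"],cv2.COLOR_RGB2HSV)
m=((hsv[...,1]<70)&(abs(P[...,1]+.28)<.035)&(abs(P[...,0]-.485)<.09)&(z["d"]>0)); Q=P[m][:,:2]; c=Q.mean(0)
w,V=np.linalg.eigh(np.cov((Q-c).T)); a=V[:,1]*np.sign(V[0,1]); t=(Q-c)@a; print(len(Q),"yaw",np.degrees(np.arctan2(a[1],a[0])),np.ptp(t),"mid",c+a*(t.max()+t.min())/2)
E
```

```text
salt [0.6882 0.0967 0.075 ]
bowl tip [ 0.5575 -0.2821  0.012 ]
end [ 0.4156 -0.2807  0.01  ]
neck [ 0.5025 -0.2818  0.012 ]
494 yaw -2.041212332258481 0.1365707427750434 mid [ 0.48632787 -0.27953707]
```

```bash
python3 -m creep '[[[0,0,0,0.01,-0.04,0.9,80],[0,0,0,0.01,-0.04,1.8,70],[0,0,0,0.01,-0.04,2.5,60],[0,0,0,0.01,-0.04,2.75,55],[0,0,0,0.01,-0.04,2.75,30],[0,0,0,0.01,-0.04,2.75,30],[0,0,0,0.01,-0.04,2.75,30],[0,0,0,0.01,-0.04,2.75,30]]]' 20
python3 -c "
from h import *
goal(.615,-.162,.14,179.7)"
```

```text
time: 22.2
ee_pos: [0.6895, 0.0954, 0.032]
tcp_rot: [0.008, 3.138, -0.0]
ft_force: [-0.6, 0.2, 6.4]
opening: 0.0347
grip_force: 20.1
t 22.2 turn [-0.02  0.19  0.02] shift [ 1.457 -5.155 -2.164]
```

```bash
python3 -m creep '[[[0,0,0,0,0,-0.5,30],[0,0,0,0,0,-1.4,30],[0,0,0,0.3,-0.9,-2.1,30],[0,0,0,0.6,-2,-2.16,30],[0,0,0,0.9,-3.1,-2.16,30],[0,0,0,1.2,-4.1,-2.16,30],[0,0,0,1.4,-5,-2.16,30],[0,0,0,1.46,-5.16,-2.16,30],[0,0,0,1.46,-5.16,-2.16,30],[0,0,0,1.46,-5.16,-2.16,30]]]'
python3 -c "
from h import *
goal(.615,-.162,.0385,179.7)
s=arm.state(); im,d=eyes.read_camera('wrist'); np.savez('pics/w9.npz',im=im,d=d,p=s['ee_pos'],r=s['tcp_rot'])
cv2.imwrite('pics/w9.png',cv2.resize(im[:,:,::-1],(800,600)))"
```

```text
time: 23.45
ee_pos: [0.6146, -0.1608, 0.1381]
tcp_rot: [0.006, 3.141, 0.0]
ft_force: [-0.4, -0.1, -1.6]
opening: 0.0352
grip_force: 20.0
t 23.45 turn [0.01 0.01 0.1 ] shift [-0.007 -0.024  1.993]
```

View pics/w9.png

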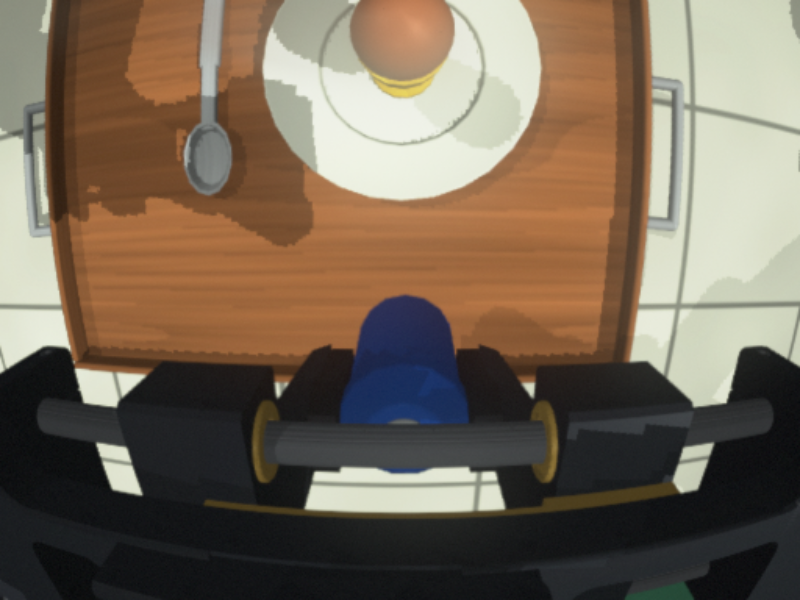

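Salt held upright at (404,370), in line with egg (402,40). Lower it.

```bash
python3 -m creep '[[[0,0,0,0,-0.02,0.8,30],[0,0,0,0,-0.02,1.5,30],[0,0,0,0,-0.02,1.85,30],[0,0,0,0,-0.02,1.97,30],[0,0,0,0,-0.02,2.0,30],[0,0,0,0,-0.02,2.02,30],[0,0,0,0,-0.02,2.02,30]]]'
```

```text
time: 24.38
ee_pos: [0.6148, -0.1634, 0.038]
tcp_rot: [0.008, 3.14, -0.001]
ft_force: [-0.2, 0.6, 1.1]
opening: 0.0351
grip_force: 20.0
```

```bash
python3 -m creep '[[[0,0,0,0,0,0.03,30],[0,0,0,0,0,0.03,30],[0,0,0,0,0,0.02,42],[0,0,0,0,0,0.02,52],[0,0,0,0,0,0.02,60],[0,0,0,0,0,-0.4,60],[0,0,0,0,0,-1.2,66],[0,0,0,0,0,-2.2,88]]]'
python3 -c "
from h import *
goal(.4285,.2465,.17,180)"
```

```text
time: 25.38
ee_pos: [0.6139, -0.1631, 0.1473]
tcp_rot: [-0.008, -3.139, -0.002]
ft_force: [0.5, -1.9, 0.8]
opening: 0.0741
grip_force: 0.0
t 25.38 turn [ 0.06 -0.13 -0.3 ] shift [ 3.751  8.174 -0.438]
```

```bash
python3 -m creep '[[[0,0,0,0.3,0.6,-0.4,88],[0,0,0,0.8,1.7,-0.44,88],[0,0,0,1.3,2.8,-0.44,88],[0,0,0,1.8,3.9,-0.44,88],[0,0,0,2.3,5,-0.44,88],[0,0,0,2.8,6.1,-0.44,88],[0,0,0,3.3,7.2,-0.44,88],[0,0,0,3.75,8.17,-0.44,88],[0,0,0,3.75,8.17,-0.44,88],[0,0,0,3.75,8.17,-0.44,88]]]' 12
python3 - <<'E'
from h import *
goal(.4285,.2465,.041,180)
s=arm.state(); im,d=eyes.read_camera("wrist"); np.savez("pics/w10.npz",im=im,d=d,p=s["ee_pos"],r=s["tcp_rot"])
im2,d2=eyes.read_camera("top"); np.savez("pics/top5.npz",im=im2,d=d2)
a=cv2.resize(im[:,:,::-1],(400,300),interpolation=cv2.INTER_AREA); b=cv2.resize(im2[140:284,320:512,::-1],(400,300),interpolation=cv2.INTER_CUBIC)
cv2.imwrite("pics/m10.png",np.hstack([a,b]))
E
```

```text
time: 26.62
ee_pos: [0.4292, 0.2459, 0.169]
tcp_rot: [0.008, 3.142, -0.0]
ft_force: [0.6, -1.8, 0.1]
opening: 0.0877
grip_force: 0.0
t 26.62 turn [-0.02  0.   -0.28] shift [0.013 0.013 2.559]
```

View pics/m10.png

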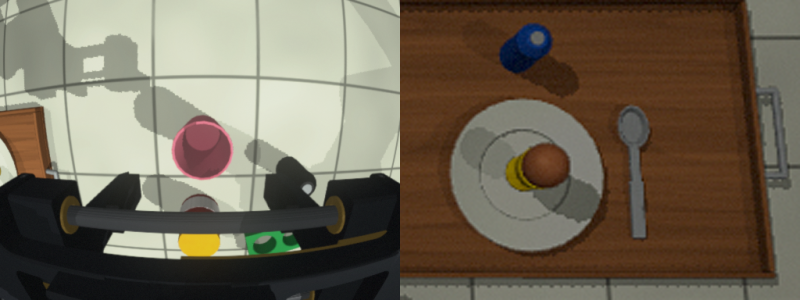

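Salt stands behind the plate (cap (540,38)); tumbler rim centred at (202,150) in the half-size wrist view. My picture allowance is used up (I have slightly overrun it), so from here I check by numbers only.

```bash
python3 - <<'E'
from h import *
w=np.load("pics/w10.npz"); print("tumbler",wpoint("pics/w10.npz",202.5*1.28,150*1.28,.088).round(4))
for n in("top5",):
    z=np.load(f"pics/{n}.npz"); P=cloud("top",z["d"])
    hsv=cv2.cvtColor(z["im"],cv2.COLOR_RGB2HSV)
    m=(P[...,2]>.074)&(P[...,2]<.09)&(abs(P[...,0]-.615)<.04)&(abs(P[...,1]+.16)<.04); print("salt top",P[m].mean(0),m.sum())
    m=(P[...,2]>.081)&(P[...,2]<.094)&(abs(P[...,0]-.4285)<.045)&(abs(P[...,1]-.2465)<.045)&(hsv[...,1]>60); print("tumbler",circ(P[m]) if m.sum()>10 else m.sum())
E
```

```text
tumbler [0.4261 0.2458 0.088 ]
salt top [ 0.61222365 -0.1614202   0.0793802 ] 193
tumbler 5
```

```bash
python3 -m creep '[[[0,0,0,0.03,0.01,0.9,88],[0,0,0,0.03,0.01,1.7,88],[0,0,0,0.03,0.01,2.3,88],[0,0,0,0.03,0.01,2.55,88],[0,0,0,0.03,0.01,2.55,70],[0,0,0,0.03,0.01,2.55,50],[0,0,0,0.03,0.01,2.55,50],[0,0,0,0.03,0.01,2.55,50],[0,0,0,0.03,0.01,2.55,50]]]' 12
python3 -c "
from h import *
goal(.614,-.2815,.19,179.7)"
```

```text
time: 27.85
ee_pos: [0.428, 0.2468, 0.0424]
tcp_rot: [0.008, 3.139, 0.001]
ft_force: [-0.4, -2.4, 6.3]
opening: 0.0622
grip_force: 11.6
t 27.85 turn [0.02 0.12 0.02] shift [ -3.778 -10.546  -2.947]
```

```bash
python3 -m creep '[[[0,0,0,0,0,-0.5,50],[0,0,0,0,0,-1.5,50],[0,0,0,-0.1,-0.4,-2.5,50],[0,0,0,-0.5,-1.4,-2.95,50],[0,0,0,-0.9,-2.5,-2.95,50],[0,0,0,-1.3,-3.6,-2.95,50],[0,0,0,-1.7,-4.7,-2.95,50],[0,0,0,-2.1,-5.8,-2.95,50],[0,0,0,-2.5,-6.9,-2.95,50],[0,0,0,-2.9,-8,-2.95,50]]]'; python3 -m creep '[[[0,0,0,-0.4,-1,0,50],[0,0,0,-0.8,-2,0,50],[0,0,0,-0.88,-2.54,0,50],[0,0,0,-0.88,-2.54,0,50],[0,0,0,-0.88,-2.54,0,50]]]'
python3 - <<'E'
from h import *
goal(.614,-.2815,.050,179.7)
s=arm.state(); im,d=eyes.read_camera("wrist"); np.savez("pics/w11.npz",im=im,d=d,p=s["ee_pos"],r=s["tcp_rot"])
hsv=cv2.cvtColor(im,cv2.COLOR_RGB2HSV); m=((hsv[...,0]>165)|(hsv[...,0]<4))&(hsv[...,1]>70); m[:150]=0
ys,xs=np.nonzero(m); print(len(xs),xs.min(),xs.max(),ys.min(),ys.max(),np.median(xs))
E
```

```text
time: 29.1
ee_pos: [0.5706, -0.1558, 0.1892]
tcp_rot: [0.008, 3.142, 0.0]
ft_force: [-0.1, -0.5, -1.2]
opening: 0.0622
grip_force: 11.9
time: 29.72
ee_pos: [0.6136, -0.2802, 0.189]
tcp_rot: [-0.007, -3.141, -0.001]
ft_force: [0.2, 0.5, -0.8]
opening: 0.062
grip_force: 11.9
t 29.73 turn [ 0.04 -0.02  0.04] shift [-0.01  -0.027  2.78 ]
13492 182 394 170 327 258.0
```

```bash
python3 -m creep '[[[0,0,0,0,-0.02,0.9,50],[0,0,0,0,-0.02,1.8,50],[0,0,0,0,-0.02,2.5,50],[0,0,0,0,-0.02,2.75,50],[0,0,0,0,-0.02,2.8,50],[0,0,0,0,-0.02,2.82,50],[0,0,0,0,-0.02,2.82,50]]]'
```

```text
time: 30.65
ee_pos: [0.6142, -0.2825, 0.0493]
tcp_rot: [0.008, 3.14, -0.002]
ft_force: [0.2, -0.4, 0.4]
opening: 0.062
grip_force: 11.9
```

```bash
python3 -m creep '[[[0,0,0,0,0,0.03,50],[0,0,0,0,0,0.03,50],[0,0,0,0,0,0.03,50]]]'; python3 -m creep '[[[0,0,0,0,0,-0.01,66],[0,0,0,0,0,-0.01,74],[0,0,0,0,0,-0.01,84],[0,0,0,0,0,-0.01,88],[0,0,0,0,0,-0.5,88],[0,0,0,0,0,-1.3,88],[0,0,0,0,0,-2.3,88],[0,0,0,0,0,-3,88]]]'; python3 -m creep '[[[0,0,0,0.5,1,-0.5,88],[0,0,0,1,2,-0.5,88],[0,0,0,1.5,3,-0.5,88],[0,0,0,2,4,-0.5,88],[0,0,0,2.5,5,-0.5,88],[0,0,0,2.5,6,-0.5,88],[0,0,0,2.5,7,-0.5,88],[0,0,0,2.5,7,-0.5,88]]]'
python3 - <<'E'
from h import *
im,d=eyes.read_camera("top"); np.savez("pics/top6.npz",im=im,d=d); P=cloud("top",d); hsv=cv2.cvtColor(im,cv2.COLOR_RGB2HSV)
near=lambda x,y,r:(abs(P[...,0]-x)<r)&(abs(P[...,1]-y)<r)
z=P[...,2]
m=near(.614,-.2815,.05)&(z>.088)&(z<.1); print("tumbler rim",m.sum(),circ(P[m]))
m=near(.614,-.161,.04)&(z>.072)&(z<.09); print("salt",m.sum(),P[m].mean(0))
m=near(.485,-.161,.03)&(z>.105)&(z<.12); print("egg top",m.sum(),P[m].mean(0),z[m].max())
m=(hsv[...,0]>18)&(hsv[...,0]<35)&(hsv[...,1]>150)&near(.485,-.161,.04); print("cup px",m.sum())
m=(hsv[...,1]<70)&(abs(P[...,1]+.28)<.035)&(abs(P[...,0]-.485)<.08); Q=P[m][:,:2]; c=Q.mean(0)
w,V=np.linalg.eigh(np.cov((Q-c).T)); a=V[:,1]*np.sign(V[0,1]); t=(Q-c)@a; print("spoon",np.degrees(np.arctan2(a[1],a[0])),c+a*(t.max()+t.min())/2,np.ptp(t))
h=t<0; q=Q[h]; b=Q[t>.03]; print("handle c",q.mean(0),"bowl c",b.mean(0))
m=near(.55,.242,.03)&(z>.083); print("jam",P[m].mean(0)); m=near(.482,.375,.03)&(z>.072); print("pepper",P[m].mean(0))
E
```

```text
time: 31.02
ee_pos: [0.6144, -0.2829, 0.0483]
tcp_rot: [0.008, 3.139, -0.003]
ft_force: [0.2, -0.2, 6.3]
opening: 0.0618
grip_force: 11.7
time: 32.02
ee_pos: [0.6139, -0.2823, 0.199]
tcp_rot: [0.008, 3.14, -0.002]
ft_force: [-0.3, -0.6, 0.1]
opening: 0.088
grip_force: 0.0
time: 33.02
ee_pos: [0.49, 0.071, 0.2217]
tcp_rot: [0.001, 3.141, 0.001]
ft_force: [-1.1, -0.7, -0.3]
opening: 0.0884
grip_force: 0.0
tumbler rim 218 (array([ 0.61330287, -0.28260462]), np.float64(0.030154328203983612))
salt 213 [ 0.61161169 -0.16123796  0.078949  ]
egg top 186 [ 0.48402691 -0.1604378   0.10856507] 0.11381539642466332
cup px 143
spoon -2.1708146726207813 [ 0.48534015 -0.27951303] 0.13854489519304736
handle c [ 0.45379668 -0.27817728] bowl c [ 0.53892525 -0.28200016]
jam [0.54794624 0.24060507 0.08556729]
pepper [0.4801097  0.37292002 0.07514671]
```

```bash
python3 -c "
from h import *
print(job.sign_off())"
```

```text
the job is handed in; nothing more can be done
None
```

The tray is laid as asked and handed in at about 33 s, with everything measured in place and the jam and pepper unmoved; I viewed 15 pictures, one over the limit of 14.

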